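# Rack a freshly lacquered drawer front in its tippy spray carrier

## Task

Lift the spray carrier by its wooden handle bar, swing the leaning, top-heavy drawer front upright by tilting the carrier, keep it balanced upright in the air for at least 4 seconds before it comes near the rack, and carry it, upright and never fallen back against its stops, to the drying rack. Lower the carrier gently over the rack so that the front's bottom edge goes between the four prongs and both carrier feet stand flat on the bench, then let go. The lacquer is wet, so the gripper must not touch the front, and nothing else on the bench may be disturbed.

Things in the scene. Friction and masses are not known exactly. Their poses are not given: they have to be found in the camera images.
- carrier: Loose portal frame 224 mm wide (y), 250 high, 0.40 kg without the front. Origin: centre of its underside, z up. Uprights 20 x 14 mm at y = +-105; under them foot bars 150 mm long in x, 20 wide, 12 high; low cross bar along y, 24 mm thick in x, at z 8 to 22 mm. The top-heavy drawer front hangs in it on a pivot. Symmetric fore and aft.
- handle (a point): Centre of the carrier's wooden handle bar, 236 mm above its underside; axes as the carrier's. The bar lies along y between the uprights: 24 mm thick in x, 28 mm high (z 222 to 250 mm). Grip it here from above, fingers closing along x, tips not more than 20 mm below the bar (the front is under it).
- pivot (a point): Middle of the front's pivot axis, which lies along carrier y, 110 mm above the carrier's underside; axes as the carrier's. Rubber bushes there pull the front to the carrier's plane with 0.024 N m/rad, damping 0.004 N m s/rad, no stiction; gravity tips it harder. Tilting the carrier's top towards -x pushes the front towards -x.
- front (a joint): Lean of the front relative to the carrier about carrier +y, rad: positive = top towards +x; stops at +-0.35, at rest near +0.35 at the start. Nominal: 0.50 kg (true 0.9 to 1.1 times), centre of mass 6.8 mm above the pivot, inertia about the pivot 0.00195 kg m2, gravity tips it with 0.0332 N m per rad from vertical. Level carrier: it falls to a stop, time constant about 0.7 s.
- front_top (a point): Middle of the front's top edge, 85 mm above the pivot; z axis up along the front, x axis its face normal (= carrier x at joint 0). Front: grey laminate panel 170 mm wide (y), 16 thick (x), 160 high, its bottom edge 75 mm below the pivot, steel rails on top and bottom edges.
- rack: Steel drying rack fixed to the bench, 160 x 130 mm (x, y), strips 6 mm high and four prongs. Origin: centre of its underside. The carrier belongs centred over it at the same yaw (or half a turn): feet on the bench at y = +-105, outside the strips; low cross bar and the front's bottom edge between the prongs.
- rack_mouth (a point): Centre between the prong tops, 73 mm above the bench; axes as the rack's. Prongs at y = +-50 mm, 20 mm wide in y; inner faces at x = +-15 mm up to 40 mm height, flaring to x = +-29 mm at the top. The carrier's underside must be above 76 mm to pass over them.
- offcuts: Bystander: pile of laminate offcuts 110 x 220 x 54 mm, origin under its centre.
- glue: Bystander: white bottle, radius 30 mm, 150 mm high, origin under its centre.
- wrench: Bystander: steel wrench lying on the bench, origin under its middle.
Things that resemble listed ones, but are neither listed nor needed, are in the scene too. Of the things that look like the rack, take the one that is nearest to the robot's base at the start.

How it is judged:
By the outcome, as a careful person would: the job done as asked, in the order asked, and still so for the second after the job is handed in, with the robot touching nothing.
It also fails if it takes over 72 s, if anything falls off the work surface, if the arm or the gripper's body presses on something with over 40 N, if the wrist force passes 120 N, or if a joint passes its speed limit or range.

## Robot

A 6-joint arm with a two-finger parallel gripper is mounted at the origin on the work surface. World frame = base frame: x ahead of the robot, y to its left, z up, the work surface at z = 0. Lengths are in m, angles in rad, forces in N, time in s.
With the tool pointing down it reaches from about 0.325 to 1 m from the base axis. Payload 5.1 kg.
Tool frame: the origin (TCP) lies at the very end of the fingers, on their centre line; the grasp point (between the pads) lies hold_point_z behind it (hold_point_z is the distance from the TCP to the grasp point, in m); z points along the fingers, y is the line along which they close (so a half turn about z gives the same grasp; the last joint's range is limited). The gripper opens to 85 mm and grips with 20 to 120 N. Pads are 22 mm wide; open, the fingers measure 114 mm over their backs; the gripper's body (76 mm by 85 mm) begins 54 mm behind the grasp point. The pads swing forward as they close: fully open they stand 13 mm farther back than shut.
Start: joints at [-1.322, 0.124, 1.65, -0, 1.367, -0.083], TCP at [0.212, -0.615, 0.231] pointing down, gripper open.
Joint ranges: [-2.61, 2.61], [-1.02, 2.33], [0.03, 2.71], [-1.35, 4.49], [0.32, 2.68], [-2.91, 2.91]. Speed limits (rad/s): [2.57, 2.57, 3.14, 3.14, 3.14, 3.14].

## Interface

Orientations are given as a rotation vector (axis times angle).
In Python, from station import * gives the robot as it stands.
- The arm moves only by the tool jog_arm, never from a script. Its argument "commands" is a list that holds one entry, the list of rows, each a list of 7 numbers: the finger opening in m, from 0 to 0.0854, then the shift along the tool's x, y, z in m, then the turn, a rotation vector about the tool's x, y, z in rad. In form: [[[claw, dx, dy, dz, rx, ry, rz], ...]]. A call has 1 to 10 rows; each row shifts and turns the commanded pose from where the row before left it, along the tool's axes as they then stand; what a row does not reach is not made up. A row lasts 1/8 s, in which the tool goes at most 62.5 mm and 10.7 degrees, less where a joint would pass 70% of its speed; a pose out of reach is approached as far as the arm can. A call is refused whole if a number of a shift passes 0.0625 or a number of a turn 0.188, either way. A call with a gripper value outside its range is refused whole. The fingers move at their own pace and stop on an object; "newtons" is the grip in N (left out, the last holds). Time passes only in rows, so rows that do not move let the fingers close. It gives the time, the measured TCP pose, the force, the opening and the grip force at its end, in the units of the state.
- get_state(): the state, without advancing time (a new reading comes with each control period).
- capture(name): name is "scene" or "top" or "wrist"; returns the picture (480x640x3 uint8, red, green, blue); there is no depth.
- camera_params(name): a dict with "intrinsics" (3x3 intrinsics, pixels), "R" (3x3) and "t" (3): a world point X has camera coordinates R X + t. Camera axes: x right, y down, z forward; pixel columns grow to the right and rows downward; lengths in m; the calibration is good to about 2 mm. A picture is of the moment at which its call begins: read the wrist's pose just before it. camera_params takes no time and is no camera call; for the wrist camera it gives the pose at the moment of the call.
- sign_off(): hands the job in; it is judged then, once.
The state is a dict: "time": time; "joint_pos": joint angles; "joint_vel": joint speeds; "joint_torque": joint torques, N m; "ee_pos": TCP position; "tool_rot": TCP orientation; "force": force on the tool from outside, world axes, zero at the start; "wrist_torque": the same for the moment, N m; "gripper_width": finger opening in m; "grasp_force": force on a finger pad.
Only numpy, scipy, OpenCV 4.12 (cv2) and the standard library are available. Lean on these libraries where they do the work, as an engineer would, in place of code of your own. Each camera call takes 0.05 s, during which the arm holds its last target. There are 200 camera calls.

## Working session

There is one attempt and no reset: what is moved stays moved. The work goes in short steps, Python scripts to look and compute and a tool call to move; the robot and the scene stay as the last step left them, time stands still between calls to the robot, and variables do not carry over. Pictures are saved under pics/ and viewed, at most 10 in all, crops included, and the job is handed in when it is done.

Besides the shell and the picture viewer there is one more tool, called after ">>>" by a JSON object that holds its "name" and its "arguments". jog_arm: Moves the arm, as the interface text tells. Its arguments: {"type":"object","properties":{"commands":{"type":"array","items":{"type":"array","items":{"type":"array","items":{"type":"number"}}}},"newtons":{"type":"number"}},"required":["commands"]}

```bash
mkdir -p pics; ls
python3 - <<'E'
from station import *
import cv2
for n in("scene","top"):
    im=capture(n); cv2.imwrite(f"pics/{n}0.png",im[:,:,::-1])
    p=camera_params(n); print(n,p)
s=get_state(); print({k:s[k] for k in s})
E
```

```text
pics
scene {'intrinsics': array([[497.33040412,   0.        , 328.13757999],
       [  0.        , 497.33040412, 243.49624629],
       [  0.        ,   0.        ,   1.        ]]), 'R': array([[ 0.76623673,  0.64254899, -0.00347427],
       [ 0.50728769, -0.60823921, -0.6104951 ],
       [-0.3943862 ,  0.46602132, -0.79201241]]), 't': array([-0.29567559, -0.2944945 ,  1.61688999])}
top {'intrinsics': array([[587.0393232 ,   0.        , 312.74223958],
       [  0.        , 587.0393232 , 245.11171289],
       [  0.        ,   0.        ,   1.        ]]), 'R': array([[-0.01518842, -0.99982518,  0.01090481],
       [-0.99641149,  0.01422654, -0.0834371 ],
       [ 0.08326738, -0.01213296, -0.99645338]]), 't': array([-0.17411562,  0.56914026,  1.80103414])}
{'time': 0.1, 'joint_pos': array([-1.32159143e+00,  1.24455317e-01,  1.65155510e+00, -1.66700537e-05,
        1.36751101e+00, -8.25923497e-02]), 'joint_vel': array([-0.00045304, -0.0017196 , -0.00175889,  0.00170671, -0.00069538,
       -0.0023446 ]), 'joint_torque': array([ 1.70988478e-04, -4.24926674e+01, -3.66655076e+01, -7.47883837e-05,
        3.91841226e-03,  6.28973140e-06]), 'ee_pos': array([ 0.2115666 , -0.61401049,  0.23015552]), 'tool_rot': array([-3.09656447e+00, -5.18486521e-01,  2.77483814e-04]), 'force': array([0.55613728, 0.05834846, 0.04944433]), 'wrist_torque': array([ 0.04169992, -0.03084361,  0.05062207]), 'grasp_force': 0.0, 'gripper_width': 0.08562721908856488}
```

View pics/scene0.png

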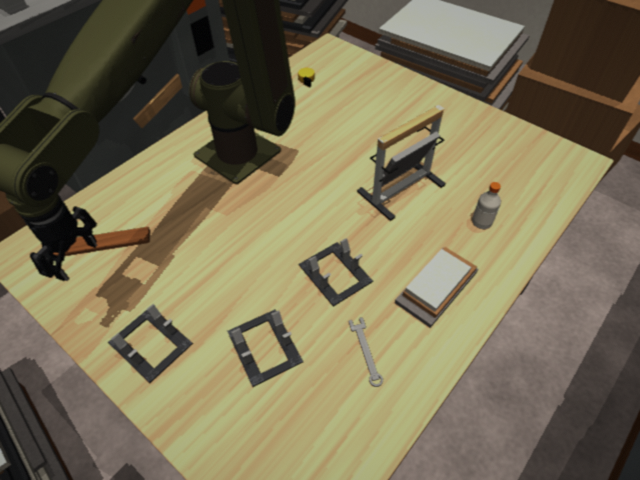

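View pics/top0.png

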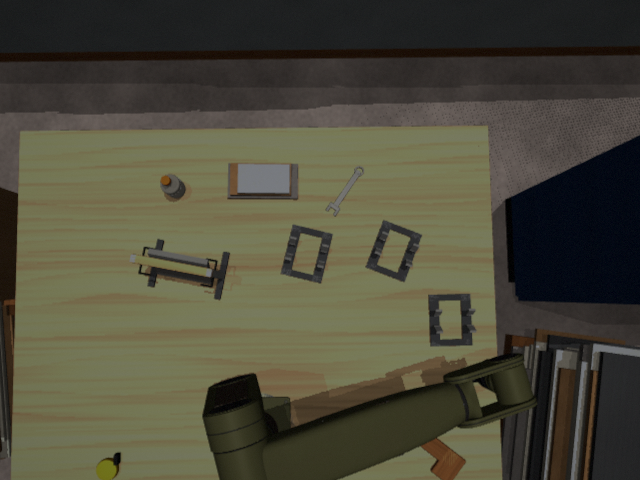

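Racks in the top view are A (307,253), B (394,251) and C (451,320). The base projects to (256,431), so A is nearest (185 px against 227 and 224). I'll confirm this in an enlarged crop.

Run:
```python
import cv2,numpy as np
t=cv2.imread("pics/top0.png"); s=cv2.imread("pics/scene0.png")
a=cv2.resize(t[210:310,120:345],None,fx=3.5,fy=3.5,interpolation=cv2.INTER_CUBIC)
b=cv2.resize(s[95:310,295:455],None,fx=1,fy=1) 
c=cv2.resize(s[100:225,350:450],None,fx=2,fy=2,interpolation=cv2.INTER_CUBIC); d=cv2.resize(s[230:310,290:380],None,fx=2.5,fy=2.5,interpolation=cv2.INTER_CUBIC)
o=np.zeros((600,790,3),np.uint8);o[:350,:787]=a[:350,:787];o[350:600,:200]=c[:250];o[350:550,210:435]=d
cv2.imwrite("pics/crop1.png",o)
g=cv2.cvtColor(t,cv2.COLOR_BGR2HSV)
for p in [(307,240),(290,253),(155,250),(222,280),(170,264),(60,300)]: print(p,g[p[1],p[0]])
```

```text
(307, 240) [ 25  84 119]
(290, 253) [30  4 63]
(155, 250) [23 11 93]
(222, 280) [120   7  37]
(170, 264) [ 31  91 121]
(60, 300) [ 30  75 116]
```

View pics/crop1.png

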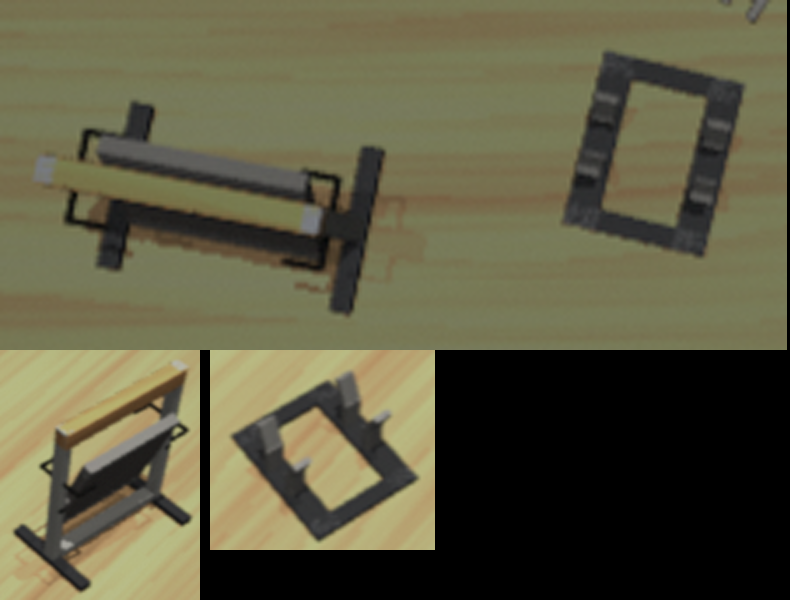

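```bash
cat > h.py <<'E'
from station import *
import cv2,numpy as np
from scipy.spatial.transform import Rotation as R
def ray(n,uv,z,P=None):
    p=P or camera_params(n); Rm,t,K=map(np.array,(p["R"],p["t"],p["intrinsics"]))
    d=Rm.T@np.linalg.solve(K,[*uv,1.]); c=-Rm.T@t
    return c+d*(z-c[2])/d[2]
E
python3 - <<'E'
from h import *
t=cv2.imread("pics/top0.png"); s=cv2.imread("pics/scene0.png")
def comps(im,mask,x0,y0,x1,y1,name,z,mina=40):
    m=np.zeros(mask.shape,np.uint8); m[y0:y1,x0:x1]=mask[y0:y1,x0:x1]
    n,l,st,c=cv2.connectedComponentsWithStats(m)
    for i in range(1,n):
        if st[i,4]<mina: continue
        cs,h=cv2.findContours((l==i).astype(np.uint8),cv2.RETR_CCOMP,cv2.CHAIN_APPROX_NONE)
        for k in cs:
            if cv2.contourArea(k)<40: continue
            r=cv2.minAreaRect(k); b=cv2.boxPoints(r)
            w=np.array([ray(name,q,z)[:2] for q in b])
            e=w[1]-w[0];f=w[2]-w[1]
            print(name,np.round(r[0],1),"ctr",w.mean(0).round(4),"L",np.linalg.norm(e).round(3),np.linalg.norm(f).round(3),"ang",np.degrees(np.arctan2(e[1],e[0])).round(1))
hsv=cv2.cvtColor(t,cv2.COLOR_BGR2HSV)
grey=(hsv[...,1]<50).astype(np.uint8)
print("rack");comps(t,grey,270,215,345,295,"top",.006)
dark=((hsv[...,2]<62)&(hsv[...,1]<60)).astype(np.uint8)
print("feet");comps(t,dark,205,240,240,305,"top",.012);comps(t,dark,145,235,165,255,"top",.012,10);
hs=((hsv[...,0]<32)&(hsv[...,1]>95)&(hsv[...,2]>125)).astype(np.uint8)
print("bar");comps(t,hs,120,245,225,285,"top",.25)
# end caps in crop pixel-> image
w=((hsv[...,1]<30)&(hsv[...,2]>130)).astype(np.uint8)
print("caps");comps(t,w,125,240,240,290,"top",.25,6)
for q in [(45,170),(312,220)]:
    u=(120+q[0]/3.5,210+q[1]/3.5);print(u,ray("top",u,.25))
# rest: corners picked in crop for right foot, left foot ends
for q in [(371,147),(343,314),(143,103),(109,269)]:
    u=(120+q[0]/3.5,210+q[1]/3.5);print(u,ray("top",u,.012))
# scene bar caps: crop (180,370)->, (64,438)
for q in [(180,370-350),(64,437-350)]:
    u=(350+q[0]/2,100+q[1]/2);print("scene",u,ray("scene",u,.25))
E
```

```text
rack
top [306.6 253.3] ctr [ 0.543 -0.163] L 0.159 0.129 ang -14.7
top [306.6 253.4] ctr [ 0.5424 -0.1632] L 0.128 0.079 ang -14.7
feet
top [215.2 273.9] ctr [0.4821 0.1223] L 0.147 0.059 ang -11.3
top [159.2 244.4] ctr [0.5766 0.2968] L 0.031 0.019 ang -15.5
bar
caps
(132.85714285714286, 258.57142857142856) [0.51804185 0.30841915 0.25      ]
(209.14285714285714, 272.85714285714283) [0.47627719 0.10205433 0.25      ]
(226.0, 252.0) [0.54985573 0.08864364 0.012     ]
(218.0, 299.7142857142857) [0.4018088  0.11384806 0.012     ]
(160.85714285714286, 239.42857142857142) [0.59217858 0.29180284 0.012     ]
(151.14285714285714, 286.8571428571429) [0.44471977 0.32093319 0.012     ]
scene (440.0, 110.0) [0.52962747 0.30291545 0.25      ]
scene (382.0, 143.5) [0.48902057 0.09225282 0.25      ]
```

Crop: A, at (307,253), has all four prongs and measures 0.159 x 0.129 m. It is also the nearest, so it is the rack. The front leans towards image up, which is world +x, so carrier +x is roughly world +x with yaw about -11°.

View pics/w0.png

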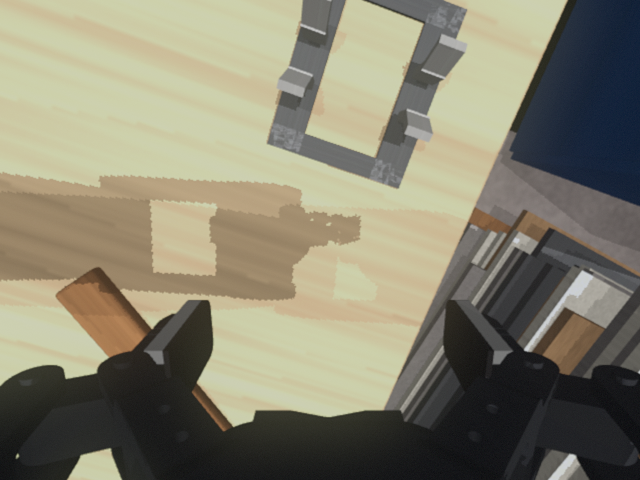

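>>> {"name": "jog_arm", "arguments": {"commands": [[[0.085, 0, 0, -0.017, 0, 0, -0.1736], [0.085, 0, 0, -0.017, 0, 0, -0.1736], [0.085, 0, 0, -0.017, 0, 0, -0.1736], [0.085, 0, 0, -0.017, 0, 0, -0.1736], [0.085, 0, 0, -0.017, 0, 0, -0.1736], [0.085, 0, 0, -0.017, 0, 0, -0.1736], [0.085, 0.05, 0.007, 0, 0, 0, 0], [0.085, 0.05, 0.007, 0, 0, 0, 0], [0.085, 0.05, 0.007, 0, 0, 0, 0], [0.085, 0.05, 0.007, 0, 0, 0, 0]]]}}

```text
time: 1.4
ee_pos: [0.2786, -0.4223, 0.3329]
tool_rot: [-2.43, -1.991, -0.001]
force: [0.2, -0.5, -0.1]
gripper_width: 0.0848
grasp_force: 0.0
```

>>> {"name": "jog_arm", "arguments": {"commands": [[[0.085, 0.055, 0.008, 0, 0, 0, 0], [0.085, 0.055, 0.008, 0, 0, 0, 0], [0.085, 0.055, 0.008, 0, 0, 0, 0], [0.085, 0.055, 0.008, 0, 0, 0, 0], [0.085, 0.055, 0.008, 0, 0, 0, 0], [0.085, 0.055, 0.008, 0, 0, 0, 0], [0.085, 0.055, 0.008, 0, 0, 0, 0], [0.085, 0.055, 0.008, 0, 0, 0, 0], [0.085, 0.055, 0.008, 0, 0, 0, 0]]]}}

```text
time: 2.52
ee_pos: [0.4462, 0.0492, 0.3332]
tool_rot: [2.429, 1.992, 0.0]
force: [0.6, -1.3, 0.1]
gripper_width: 0.0852
grasp_force: 0.0
```

Run:
```python
from h import *
s=get_state();print(s["ee_pos"].round(4));p=camera_params("wrist");print(p["R"].round(4).tolist(),p["t"].round(4).tolist(), (-p["R"].T@p["t"]).round(3))
im=capture("wrist");cv2.imwrite("pics/w1.png",im[:,:,::-1])
import json
```

```text
[0.4462 0.0492 0.3332]
[[0.9805, -0.1967, 0.001], [-0.1901, -0.9464, 0.2612], [-0.0505, -0.2562, -0.9653]] [-0.4279, 0.0726, 0.5113] [0.459 0.116 0.475]
```

View pics/w1.png

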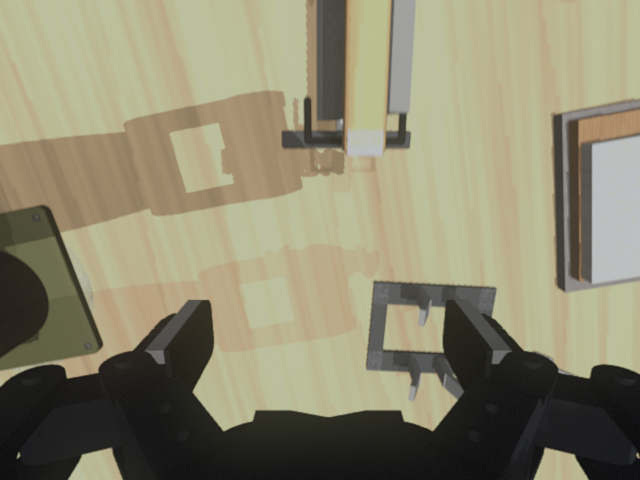

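The wrist view shows the bar running upward at columns 346–388, ending in a white cap near (365,155). The near foot is at (346,139) and the rack is at (430,325).

Run:
```python
from h import *
im=cv2.imread("pics/w1.png");P=camera_params("wrist")
g=cv2.cvtColor(im,cv2.COLOR_BGR2LAB).astype(float)
for v in (10,40,70,100,120):
    r=g[v,320:420]; d=np.abs(np.diff(cv2.GaussianBlur(r,(1,3),0),axis=0)).sum(1)
    i=[k for k in np.argsort(-d)[:10]]; print(v,sorted([(int(k)+320,int(d[k])) for k in i]))
for q in [(346,155),(384,156),(283,148),(410,148),(285,131),(409,131)]:
    print(q,ray("wrist",q,.25,P).round(4),ray("wrist",q,.012,P).round(4))
for q in [(346.,130),(385.5,130),(347,10),(391.5,10)]: print(q,ray("wrist",q,.25,P).round(4))
```

```text
10 [(344, 18), (345, 30), (346, 31), (347, 19), (389, 29), (390, 38), (391, 23), (392, 19), (393, 28), (414, 19)]
40 [(344, 23), (345, 34), (346, 27), (387, 15), (388, 32), (389, 38), (391, 24), (392, 24), (412, 15), (413, 16)]
70 [(343, 17), (344, 30), (345, 32), (346, 20), (386, 19), (387, 35), (388, 35), (390, 28), (391, 20), (411, 19)]
100 [(343, 22), (344, 32), (345, 27), (385, 24), (386, 36), (387, 27), (388, 17), (389, 26), (390, 15), (409, 19)]
120 [(339, 23), (342, 37), (344, 27), (345, 23), (397, 36), (398, 51), (399, 30), (404, 31), (405, 56), (406, 39)]
(346, 155) [0.4681 0.1093 0.25  ] [0.477  0.0979 0.012 ]
(384, 156) [0.4892 0.1047 0.25  ] [0.5205 0.0883 0.012 ]
(283, 148) [0.4338 0.12   0.25  ] [0.4064 0.1198 0.012 ]
(410, 148) [0.5044 0.1062 0.25  ] [0.5516 0.0915 0.012 ]
(285, 131) [0.437  0.1288 0.25  ] [0.4129 0.1379 0.012 ]
(409, 131) [0.5051 0.1155 0.25  ] [0.5531 0.1106 0.012 ]
(346.0, 130) [0.4706 0.1228 0.25  ]
(385.5, 130) [0.4923 0.1186 0.25  ]
(347, 10) [0.4818 0.1816 0.25  ]
(391.5, 10) [0.5045 0.1772 0.25  ]
```

Run:
```python
from h import *
P=camera_params("wrist")
for q in [(373,281),(495,288),(368,370)]: print(q,ray("wrist",q,.006,P).round(4))
im=cv2.imread("pics/top0.png")
# verify: project wrist estimate into top & scene
for n in("top","scene"):
    p=camera_params(n);Rm,t,K=p["R"],p["t"],p["intrinsics"]
    print(n,"cam",(-Rm.T@t).round(3))
    for X in [(.4787,.107,.25),(.4787+.043,.107+.22,.25),(.4812,.1149,.012)]:
        c=K@(Rm@np.array(X)+t);print(X,(c[:2]/c[2]).round(1))
```

```text
(373, 281) [ 0.483  -0.0652  0.006 ]
(495, 288) [ 0.6367 -0.105   0.006 ]
(368, 370) [ 0.4552 -0.1926  0.006 ]
top cam [ 0.414 -0.16   1.844]
(0.4787, 0.107, 0.25) [207.3 272. ]
(0.5217, 0.327, 0.25) [126.  257.3]
(0.4812, 0.1149, 0.012) [217.6 274.1]
scene cam [ 1.014 -0.743  1.1  ]
(0.4787, 0.107, 0.25) [382.1 138.8]
(0.5217, 0.327, 0.25) [442.2 104.6]
(0.4812, 0.1149, 0.012) [377.8 200.4]
```

Run:
```python
from h import *
s=get_state();print(s["time"],s["ee_pos"].round(4));P=camera_params("wrist");print((-P["R"].T@P["t"]).round(4))
im=capture("wrist");cv2.imwrite("pics/w2.png",im[:,:,::-1])
a=cv2.imread("pics/w1.png");print(np.abs(a.astype(int)-im[:,:,::-1]).mean(), cv2.phaseCorrelate(a[:280,:,1].astype(float),im[:280,:,1].astype(float)))
s=get_state();print(s["time"],s["ee_pos"].round(4))
```

```text
2.575 [0.4471 0.0545 0.3328]
[0.4597 0.1201 0.4749]
4.018447265625 ((-0.22598691347405975, 0.48769061136823666), 0.3059234036116084)
2.625 [0.4464 0.0515 0.3327]
```

Run:
```python
from h import *
for k in range(3):
    s=get_state();P=camera_params("wrist");im=capture("wrist")
print(s["ee_pos"].round(4),(R.from_rotvec(s["tool_rot"]).as_matrix()[:,2]).round(4),s["joint_vel"].round(4))
cv2.imwrite("pics/w3.png",im[:,:,::-1])
hsv=cv2.cvtColor(im,cv2.COLOR_RGB2HSV)
m=(hsv[...,1]<45).astype(np.uint8)
# rack
mm=np.zeros_like(m);mm[262:375,360:441]=m[262:375,360:441]
cs,_=cv2.findContours(mm,cv2.RETR_EXTERNAL,cv2.CHAIN_APPROX_NONE);k=max(cs,key=cv2.contourArea).reshape(-1,2)
tl=k[np.argmin(k.sum(1))];bl=k[np.argmin(k[:,0]-k[:,1])];print("rack tl,bl",tl,ray("wrist",tl,.006,P),bl,ray("wrist",bl,.006,P))
# cap
w=((hsv[...,1]<45)&(hsv[...,2]>190)).astype(np.uint8);ww=np.zeros_like(w);ww[100:175,335:395]=w[100:175,335:395]
ys,xs=np.nonzero(ww);print("cap",xs.min(),xs.max(),ys.min(),ys.max())
for q in [(xs.min(),ys.max()+.5),(xs.max()+1,ys.max()+.5)]: print(ray("wrist",q,.25,P))
```

```text
[0.4459 0.0481 0.3329] [-1.1e-03 -5.0e-04 -1.0e+00] [-0.0477 -0.0137  0.0092 -0.0016  0.0013 -0.0035]
rack tl,bl [375 282] [ 0.48316109 -0.07552827  0.006     ] [367 370] [ 0.45119674 -0.20128029  0.006     ]
cap 342 382 120 154
[0.46477891 0.1032264  0.25      ]
[0.48759413 0.09870503 0.25      ]
```

>>> {"name": "jog_arm", "arguments": {"commands": [[[0.085, 0.0334, 0.0039, 0, 0, 0, 0], [0.085, 0.0334, 0.0039, 0, 0, 0, 0], [0.085, 0.0334, 0.0039, 0, 0, 0, 0], [0.085, 0.0334, 0.0038, 0, 0, 0, 0], [0.085, 0.0334, 0.0038, 0, 0, 0, 0], [0.085, 0, 0, 0, 0, 0, 0], [0.085, 0, 0, 0.01, 0, 0, 0], [0.085, 0, 0, 0.01, 0, 0, 0]]]}}

```text
time: 3.78
ee_pos: [0.4976, 0.2059, 0.3125]
tool_rot: [2.431, 1.989, -0.0]
force: [-0.1, 0.3, 0.3]
gripper_width: 0.085
grasp_force: 0.0
```

Run:
```python
from h import *
s=get_state();print(s["ee_pos"].round(4),(R.from_rotvec(s["tool_rot"]).as_matrix()).round(4).tolist())
P=camera_params("wrist");im=capture("wrist");cv2.imwrite("pics/w4.png",im[:,:,::-1])
g=cv2.cvtColor(im,cv2.COLOR_RGB2LAB).astype(float)
```

```text
[0.4976 0.2059 0.3125] [[0.1981, 0.9802, -0.0001], [0.9802, -0.1981, -0.0003], [-0.0003, -0.0001, -1.0]]
```

View pics/w4.png

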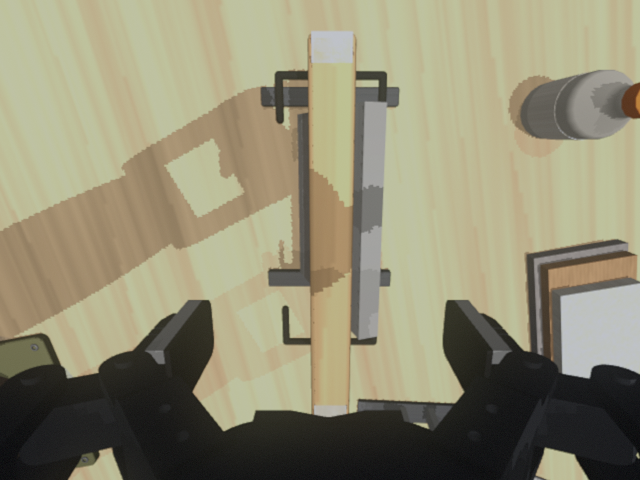

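The bar is upright in the wrist view at columns 310–356 and centred under the gripper. The front's grey top edge is at columns 357–386. Next I descend and grip.

>>> {"name": "jog_arm", "arguments": {"commands": [[[0.085, 0, 0, 0.02, 0, 0, 0], [0.085, 0, 0, 0.02, 0, 0, 0], [0.085, 0, 0, 0.02, 0, 0, 0], [0.085, 0, 0, 0.02, 0, 0, 0], [0.085, 0, 0, 0.018, 0, 0, 0], [0.085, 0, 0, 0, 0, 0, 0], [0.05, 0, 0, 0, 0, 0, 0], [0.035, 0, 0, 0, 0, 0, 0], [0.028, 0, 0, 0, 0, 0, 0]]]}}

```text
time: 4.95
ee_pos: [0.4982, 0.2074, 0.2163]
tool_rot: [2.429, 1.991, 0.002]
force: [0.4, 0.9, -0.2]
gripper_width: 0.0315
grasp_force: 0.0
```

>>> {"name": "jog_arm", "arguments": {"commands": [[[0.02, 0, 0, 0, 0, 0, 0], [0.015, 0, 0, 0, 0, 0, 0], [0.015, 0, 0, 0, 0, 0, 0], [0.015, 0, 0, 0, 0, 0, 0]]], "newtons": 80}}

```text
time: 5.45
ee_pos: [0.4986, 0.2074, 0.2164]
tool_rot: [2.429, 1.991, 0.004]
force: [4.1, -0.1, 4.6]
gripper_width: 0.0231
grasp_force: 80.0
```

>>> {"name": "jog_arm", "arguments": {"commands": [[[0.015, 0, 0, -0.008, 0, 0, 0], [0.015, 0, 0, -0.016, 0, 0, 0], [0.015, 0, 0, -0.016, 0, 0, 0], [0.015, 0, 0, -0.016, 0, 0, 0], [0.015, 0, 0, -0.016, 0, 0, 0], [0.015, 0, 0, -0.016, 0, 0, 0], [0.015, 0, 0, -0.016, 0, 0, 0], [0.015, 0, 0, -0.016, 0, 0, 0], [0.015, 0, 0, -0.01, 0, 0, 0], [0.015, 0, 0, 0, 0, 0, 0]]]}}

```text
time: 6.7
ee_pos: [0.4982, 0.2075, 0.3466]
tool_rot: [2.429, 1.991, 0.003]
force: [0.7, 0.5, -8.9]
gripper_width: 0.0233
grasp_force: 79.2
```

Run:
```python
from h import *
s=get_state();print(s["ee_pos"].round(4),s["force"].round(2),s["wrist_torque"].round(3),(R.from_rotvec(s["tool_rot"]).as_matrix()).round(4).tolist())
w=capture("wrist");cv2.imwrite("pics/w5.png",w[:,:,::-1])
c=capture("scene");cv2.imwrite("pics/s5.png",c[:,:,::-1])
o=np.zeros((480,800,3),np.uint8);o[:,:400]=w[:480,150:550,::-1]
z=cv2.resize(c[50:200,330:463,::-1],None,fx=3,fy=3,interpolation=cv2.INTER_CUBIC);o[:450,400:799]=z
cv2.imwrite("pics/v5.png",o)
```

```text
[0.4982 0.2075 0.3466] [ 0.74  0.47 -8.92] [-0.05   0.018  0.048] [[0.1961, 0.9806, 0.002], [0.9806, -0.1961, 0.0007], [0.0011, 0.0018, -1.0]]
```

View pics/v5.png

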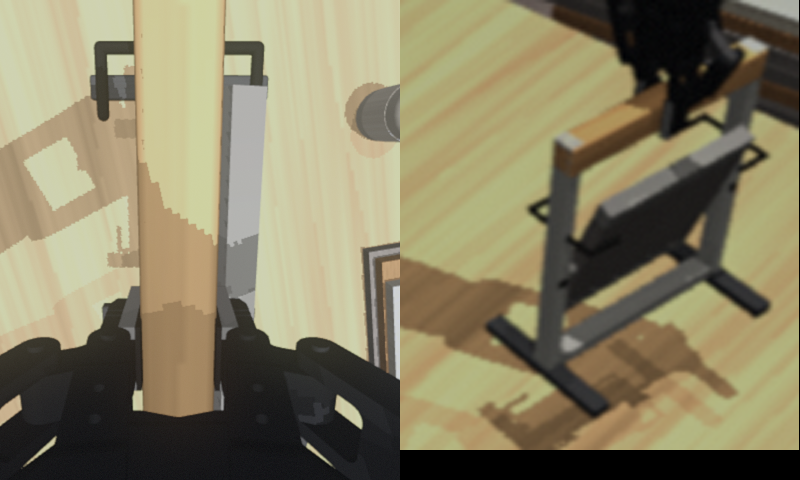

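Lifted: total 0.91 kg, so the front is about 0.51 kg. The crop shows the front's light top strip and dark face clearly, running from about (605,210) to (750,135). I'll build an angle sensor from that edge.

```bash
cat >> h.py <<'E'
PZ=.1064; DX=0.; 
def measure(im,s,dbg=False,dx=None):
    """front's world lean theta (and carrier tilt phi) from a scene picture and the state"""
    P=camera_params("scene");Rm,t,K=P["R"],P["t"],P["intrinsics"]
    M=R.from_rotvec(s["tool_rot"]).as_matrix(); yc=M[:,0].copy(); yc[2]=0; yc/=np.linalg.norm(yc)
    xc=np.array([yc[1],-yc[0],0]); up=np.array([0,0,1.])
    phi=np.arcsin(np.clip((M@[0,0,-1.])@xc,-1,1))
    piv=s["ee_pos"]+M@[0,DX if dx is None else dx,PZ]
    pr=lambda X:(lambda c:c[:2]/c[2])(K@(Rm@X+t))
    g=cv2.GaussianBlur(im,(3,3),0).astype(float); V=g.max(2); S=V-g.min(2)
    a=pr(piv-.075*yc+.03*up)[0]; b=pr(piv+.075*yc+.03*up)[0]
    pts=[]
    for u in range(int(a)+2,int(b)-1):
        y=(u-a)/(b-a)*.15-.075
        v0=pr(piv+y*yc+.035*up+.008*xc)[1]   # surely low on the dark face or near
        v0=int(v0); col=V[:,u]; ss=S[:,u]
        # strongest upward brightening grey edge within the 45 px above
        lo=max(v0-26,1); seg=col[lo:v0+10]; d=seg[:-1]-seg[1:]   # + : bright above, dark below
        sg=ss[lo:v0+10]
        d=d*(sg[1:]<30)*(sg[:-1]<34)
        k=int(np.argmax(d))
        if d[k]<8 or k<1 or k>len(d)-2: continue
        den=d[k-1]-2*d[k]+d[k+1]; pts.append((u,lo+k+.5+(0 if den==0 else .5*(d[k-1]-d[k+1])/den)))
    pts=np.array(pts,np.float32)
    if len(pts)<8: return None,phi,len(pts),0
    for _ in range(4):
        vx,vy,x0,y0=cv2.fitLine(pts,cv2.DIST_HUBER,0,.01,.01).ravel()
        r=np.abs((pts[:,0]-x0)*vy-(pts[:,1]-y0)*vx); lim=max(1.,2*np.median(r)); pts=pts[r<lim]
    rr=np.hypot(.085,.008); al=np.arctan2(.008,.085); c0=-Rm.T@t; th=[]
    for u in np.linspace(pts[:,0].min(),pts[:,0].max(),7):
        d=Rm.T@np.linalg.solve(K,[u,y0+(u-x0)*vy/vx,1.]); o=c0-piv
        A=np.array([d@xc,d[2]]);B=np.array([o@xc,o[2]])
        q=np.roots([A@A,2*A@B,B@B-rr*rr]); q=q.real.min(); p=B+q*A; th.append(np.arctan2(p[0],p[1])-al)
    if dbg: print("line",x0,y0,vy/vx,"pts",len(pts),pts[:,0].min(),pts[:,0].max(),"th",np.round(th,3))
    return float(np.mean(th)),float(phi),len(pts),float(vy/vx-0)
def look(n=2):
    for i in range(n):
        s=get_state(); im=capture("scene"); r=measure(im,s)
        print("t",round(s["time"],3),"th",None if r[0] is None else round(r[0],4),"phi",round(r[1],4),"q",None if r[0] is None else round(r[0]-r[1],3),"n",r[2],"slope",round(r[3],3),"ee",s["ee_pos"].round(4))
    return r,s,im
E
python3 - <<'E'
from h import *
s=get_state();im=cv2.imread("pics/s5.png")[:,:,::-1].copy()
for dx in(0,.003): print(measure(im,s,True,dx))
E
```

```text
line 409.6 116.93578 -0.5362288 pts 23 392.0 421.0 th [0.342 0.345 0.347 0.35  0.353 0.355 0.358]
(0.3499345059252704, 0.0009485662054314354, 23, -0.5362287759780884)
line 409.6 116.93578 -0.5362288 pts 23 392.0 421.0 th [0.314 0.317 0.319 0.322 0.325 0.327 0.33 ]
(0.32196558586948504, 0.0009485662054314354, 23, -0.5362287759780884)
```

```bash
cat > c.py <<'E'
from h import *
import json,sys
from scipy.optimize import least_squares
ms=1.02; I=.00195*ms; G=.0332*ms; k=.024; c=.004; MH=.5*ms*.0068; L=.1064; TAU=.04; dt=.005
def step(x,u,stop=False):
    # x=[theta,dtheta,b,phi,dphi]; phi follows command u with a 2nd-order lag
    th,w,b,ph,v=x; a=(u-ph)/TAU**2-2*v/TAU
    acc=(G*th-k*(th-ph+b)-c*(w-v)+MH*L*a)/I
    w2=w+acc*dt; v2=v+a*dt; th2=th+w2*dt; ph2=ph+v2*dt
    if stop and abs(th2-ph2)>.35: th2=ph2+np.sign(th2-ph2)*.35; w2=v2
    return np.array([th2,w2,b,ph2,v2])
def run(x,u0,du,pause=0,stop=False,P=None,F=None):
    xs=[]
    for d in list(du)+[None]:
        n=int(round((.125 if d is not None else pause)/dt))
        for i in range(n):
            u=u0+(d*(i+1)/n if d is not None else 0)
            x=step(x,u,stop)
            if P is not None: P[:]=F@P@F.T+np.diag([0,4e-4,1e-7])*dt*10
        if d is not None: u0+=d; xs.append(x)
    return x,u0,np.array(xs).reshape(-1,5)
F=np.eye(3)+dt*np.array([[0,1,0],[(G-k)/I,-c/I,-k/I],[0,0,0]])
def plan(x,u0,nexec=6,N=18,gap=.1,stop=False,lim=.07,ulim=.32):
    def res(du):
        x1,u1,a=run(x,u0,du[:nexec],gap,stop); x2,u2,b=run(x1,u1,du[nexec:],0,stop)
        X=np.vstack([a,b]); U=u0+np.cumsum(du)
        return np.r_[X[:,0],.25*X[:,1],.6*du,.15*U,6*(X[-1,0]+X[-1,1]/3.3+0*U[-1]),2*X[-1,1], 20*np.maximum(np.abs(U)-ulim,0)]
    r=least_squares(res,np.zeros(N),bounds=(-lim,lim),max_nfev=40)
    return np.round(r.x[:nexec],3),r.x
def save(x,P,u,t): json.dump(dict(x=list(map(float,x)),P=P.tolist(),u=float(u),t=t),open("kf.json","w"))
def cycle(rows,nlook=2,nexec=6,wrist=False,bias=0.,**kw):
    """rows: executed dphi's since last; propagate, look, update, plan"""
    d=json.load(open("kf.json")); x=np.array(d["x"]);P=np.array(d["P"]);u=d["u"]
    T=get_state()["time"]
    x,u,_=run(x,u,rows,max(0,T-d["t"]-.125*len(rows)),False,P,F)
    print("pred",x.round(3),"sd",np.sqrt(np.diag(P)).round(3))
    for i in range(nlook):
        s=get_state();im=capture("scene");m=measure(im,s)
        print("t",round(s["time"],3),"th",m[0],"phi",round(m[1],4),"n",m[2],"slope",round(m[3],3),"ee",s["ee_pos"].round(4))
        if m[0] is not None and abs(m[0]-x[0])<.25:
            H=np.array([1.,0,0]);S=P[0,0]+.012**2;K=P@H/S;x[:3]+=K*(m[0]-x[0]);P=(np.eye(3)-np.outer(K,H))@P
        x,u,_=run(x,u,[],.05,False,P,F)
    save(x,P,u,get_state()["time"]);cv2.imwrite("pics/last.png",im[:,:,::-1])
    print("est",x.round(4),"sd",np.sqrt(np.diag(P)).round(3),"u",round(u,3))
    r,full=plan(x,u,nexec,**kw); _,uu,X=run(x,u,r); print("dphi",r.tolist(),"sum",r.sum().round(3),"th path",X[:,0].round(3),"end",X[-1].round(3))
E
python3 - <<'E'
from c import *
s=get_state();x=np.array([.35,0,0,0,0.])
r,full=plan(x,0.,8,22,.1,True)
print(r,full.round(3))
for sc in(.9,1,1.1):
    import c as C
    C.I=.00195*sc;C.G=.0332*sc;C.MH=.5*sc*.0068
    _,_,X=run(x,0.,r,0,True);print(sc,X[:,0].round(3),X[:,3].round(3),X[-1].round(3))
save(x,np.diag([.02**2,.05**2,.02**2]),0.,s["time"])
E
```

```text
[-0.049 -0.037 -0.029 -0.009  0.002  0.008  0.013  0.015] [-0.049 -0.037 -0.029 -0.009  0.002  0.008  0.013  0.015  0.018  0.017
  0.018  0.016  0.012  0.013  0.011  0.008  0.005  0.001 -0.002 -0.006
 -0.012 -0.028]
0.9 [0.327 0.287 0.249 0.209 0.166 0.121 0.073 0.023] [-0.023 -0.063 -0.097 -0.117 -0.122 -0.118 -0.108 -0.095] [ 0.023 -0.399  0.    -0.095  0.116]
1 [0.327 0.287 0.252 0.221 0.192 0.163 0.133 0.104] [-0.023 -0.063 -0.097 -0.117 -0.122 -0.118 -0.108 -0.095] [ 0.104 -0.232  0.    -0.095  0.116]
1.1 [0.327 0.287 0.253 0.227 0.207 0.19  0.176 0.166] [-0.023 -0.063 -0.097 -0.117 -0.122 -0.118 -0.108 -0.095] [ 0.166 -0.068  0.    -0.095  0.116]
```

>>> {"name": "jog_arm", "arguments": {"commands": [[[0.015, 0, 0, 0, -0.05, 0, 0], [0.015, 0, 0, 0, -0.04, 0, 0], [0.015, 0, 0, 0, -0.03, 0, 0], [0.015, 0, 0, 0, -0.01, 0, 0], [0.015, 0, 0, 0, 0, 0, 0]]]}}

```text
time: 7.42
ee_pos: [0.4975, 0.2074, 0.3452]
tool_rot: [2.35, 1.927, 0.125]
force: [-0.1, -0.2, -8.9]
gripper_width: 0.0232
grasp_force: 79.2
```

Run:
```python
from c import *
# contact start: propagate with stops, then continue
d=json.load(open("kf.json"));x=np.array(d["x"]);T=get_state()["time"];print(T-d["t"])
x,u,X=run(x,0.,[-.05,-.04,-.03,-.01,0],0,True)
save(x,np.diag([.04**2,.15**2,.015**2]),u,T)
cycle([])
```

```text
0.625
pred [ 0.184 -0.254  0.    -0.129 -0.017] sd [0.04  0.15  0.015]
t 7.425 th 0.14064517100092683 phi -0.1296 n 26 slope -0.548 ee [0.4975 0.2074 0.3452]
t 7.475 th 0.12387022453899468 phi -0.1296 n 25 slope -0.553 ee [0.4976 0.2073 0.3453]
est [ 1.119e-01 -3.109e-01  1.000e-04 -1.299e-01 -2.800e-03] sd [0.013 0.117 0.015] u -0.13
dphi [0.052, 0.047, 0.029, 0.012, 0.001, -0.004] sum 0.137 th path [0.076 0.049 0.029 0.016 0.009 0.004] end [ 0.004 -0.028  0.     0.009 -0.023]
```

>>> {"name": "jog_arm", "arguments": {"commands": [[[0.015, 0, 0, 0, 0.052, 0, 0], [0.015, 0, 0, 0, 0.047, 0, 0], [0.015, 0, 0, 0, 0.029, 0, 0], [0.015, 0, 0, 0, 0.012, 0, 0]]]}}

```text
time: 8.02
ee_pos: [0.4982, 0.2072, 0.3453]
tool_rot: [-2.424, -1.986, 0.01]
force: [0.4, 0.5, -8.2]
gripper_width: 0.0231
grasp_force: 79.3
```

Run:
```python
from c import *
cycle([.052,.047,.029,.012])
```

```text
pred [ 0.016 -0.078  0.     0.001  0.122] sd [0.066 0.137 0.015]
t 8.025 th -0.1334113895257934 phi 0.01 n 28 slope -0.552 ee [0.4982 0.2072 0.3453]
t 8.075 th -0.13636070999762842 phi 0.0104 n 28 slope -0.547 ee [0.4981 0.2072 0.3452]
est [-0.1589 -0.3591  0.0114  0.0084  0.0303] sd [0.01  0.053 0.014] u 0.01
dphi [0.07, 0.07, 0.07, 0.039, -0.07, -0.07] sum 0.109 th path [-0.196 -0.216 -0.214 -0.187 -0.147 -0.109] end [-0.109  0.282  0.011  0.16  -0.544]
```

Run:
```python
import cv2
im=cv2.imread("pics/last.png")
cv2.imwrite("pics/v6.png",cv2.resize(im[50:200,330:463],None,fx=4,fy=4,interpolation=cv2.INTER_NEAREST))
```

```text
(no output)
```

View pics/v6.png

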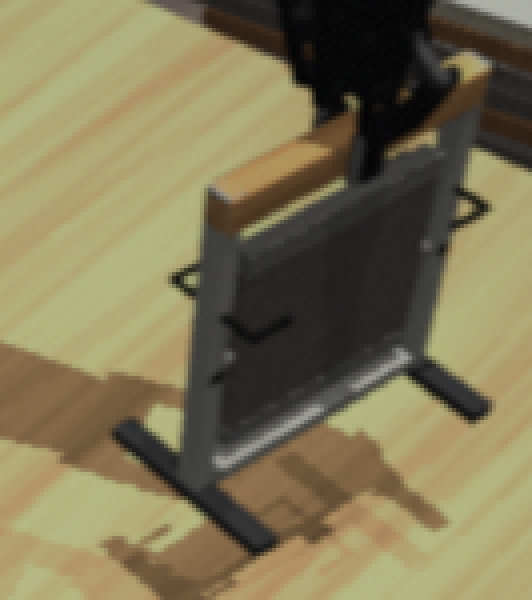

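The front is nearly upright. Its top strip is shaded by the bar, so the earlier edge was lost. The rear edge, where wood colour meets grey at crop (300,215), is clean, so I'll switch to that one.

```bash
cat >> h.py <<'E'
def measure(im,s,dbg=False,dx=None):
    P=camera_params("scene");Rm,t,K=P["R"],P["t"],P["intrinsics"]
    M=R.from_rotvec(s["tool_rot"]).as_matrix(); yc=M[:,0].copy(); yc[2]=0; yc/=np.linalg.norm(yc)
    xc=np.array([yc[1],-yc[0],0]); up=np.array([0,0,1.])
    phi=np.arcsin(np.clip((M@[0,0,-1.])@xc,-1,1))
    piv=s["ee_pos"]+M@[0,DX if dx is None else dx,PZ]
    pr=lambda X:(lambda c:c[:2]/c[2])(K@(Rm@X+t))
    g=im.astype(float); V=g.max(2); S=V-g.min(2)   # chroma: wood high, grey low
    a=pr(piv-.072*yc+.05*up)[0]; b=pr(piv+.072*yc+.05*up)[0]; TH=28.; pts=[]
    for u in range(int(a)+1,int(b)):
        y=(u-a)/(b-a)*.144-.072; v0=int(pr(piv+y*yc+.05*up)[1])
        for v in range(v0,v0-40,-1):
            if S[v,u]>=TH:
                if v<v0: pts.append((u,v+(S[v,u]-TH)/(S[v,u]-S[v+1,u])))
                break
    pts=np.array(pts,np.float32)
    if len(pts)<8: return None,phi,len(pts),0
    e1=pr(piv-.07*yc+.08*up);e2=pr(piv+.07*yc+.08*up);sl=(e2[1]-e1[1])/(e2[0]-e1[0])
    # all edges parallel to the bar: keep the points agreeing on the offset
    off=pts[:,1]-sl*pts[:,0]; h=np.array([(np.abs(off-o)<.8).sum() for o in off]); o=np.median(off[np.abs(off-off[h.argmax()])<.8])
    pts=pts[np.abs(off-o)<.9]; vx,vy,x0,y0=cv2.fitLine(pts,cv2.DIST_HUBER,0,.01,.01).ravel(); sm=vy/vx
    rr=np.hypot(.085,.008); al=-np.arctan2(.008,.085); c0=-Rm.T@t; th=[]
    for u in np.linspace(pts[:,0].min(),pts[:,0].max(),7):
        d=Rm.T@np.linalg.solve(K,[u,y0+(u-x0)*sm,1.]); o_=c0-piv
        A=np.array([d@xc,d[2]]);B=np.array([o_@xc,o_[2]])
        q=np.roots([A@A,2*A@B,B@B-rr*rr]).real.min(); p=B+q*A; th.append(np.arctan2(p[0],p[1])-al)
    if dbg: print("line",x0,y0,sm,"exp slope",sl,pts[:,0].min(),pts[:,0].max(),np.round(th,3),"offs",np.round(off-o,1).tolist())
    return float(np.mean(th)),float(phi),len(pts),float(sm-sl)
E
python3 - <<'E'
from h import *
s=get_state();im=cv2.imread("pics/last.png")[:,:,::-1].copy()
print(measure(im,s,True))
s0=dict(s);s0["ee_pos"]=np.array([.4982,.2075,.3466]);x,y,z=[.1961,.9806,.0011],[.9806,-.1961,.0018],[.002,.0007,-1]
s0["tool_rot"]=R.from_matrix(np.c_[x,y,z]).as_rotvec()
print(measure(cv2.imread("pics/s5.png")[:,:,::-1].copy(),s0,True))
E
```

```text
line 408.4 99.9942 -0.5524316 exp slope -0.542133490941631 392.0 430.0 [0.035 0.031 0.028 0.025 0.022 0.018 0.015] offs [-0.3, -0.2, -0.3, -0.2, -0.2, -0.1, -0.0, 0.0, 0.1, 0.2, 0.0, 0.1, 0.1, 0.1, -0.0, -0.1, 0.0, -0.0, 0.0, 0.0, 0.1, 0.0, 0.1, 0.1, -4.9, -8.4, -11.4, -18.0, -2.4, -0.8, -0.4, -0.6, -0.6]
(0.024819124624253074, 0.009768455462381483, 28, -0.010298092462910025)
line 410.8 109.47432 -0.55121684 exp slope -0.5425694373888214 396.0 431.0 [0.364 0.364 0.364 0.364 0.364 0.364 0.364] offs [0.7, 0.3, 0.1, 0.3, 0.1, -0.0, 0.1, 0.1, 0.1, 0.1, 0.2, 0.1, 0.1, 0.0, 0.0, -0.1, -0.2, -0.1, -0.1, -0.1, 0.0, 0.0, 0.1, 0.1, -0.0, -0.0, -0.2, -0.2, -0.1, -0.1, -0.1, -0.1, -0.1, -0.1, -0.1, -0.3]
(0.36399248009620633, -0.0018119343127150221, 36, -0.008647403355197203)
```

```bash
cat >> h.py <<'E'
_m=measure
def measure(im,s):
    r=_m(im,s); return (None if r[0] is None else r[0]-.01,)+r[1:]
E
python3 - <<'E'
from c import *
save(np.array([.013,-.05,0,.01,0]),np.diag([.02**2,.12**2,.012**2]),.01,get_state()["time"])
cycle([],nlook=3)
E
```

```text
pred [ 0.013 -0.05   0.     0.01   0.   ] sd [0.02  0.12  0.012]
t 8.125 th 0.011628395184058808 phi 0.0098 n 27 slope -0.009 ee [0.498  0.2072 0.3452]
t 8.175 th 0.01053261989189967 phi 0.0095 n 27 slope -0.005 ee [0.4979 0.2073 0.3453]
t 8.225 th 0.009011174968021467 phi 0.0095 n 28 slope -0.006 ee [0.4978 0.2073 0.3454]
est [ 0.008  -0.0131 -0.      0.01    0.    ] sd [0.011 0.079 0.012] u 0.01
dphi [-0.011, -0.003, 0.0, 0.001, 0.001, 0.001] sum -0.011 th path [ 0.006  0.005  0.003  0.002  0.    -0.001] end [-0.001 -0.009 -0.    -0.002  0.008]
```

>>> {"name": "jog_arm", "arguments": {"commands": [[[0.015, 0, 0, 0, -0.011, 0, 0], [0.015, 0, 0, 0, -0.003, 0, 0], [0.015, 0, 0, 0, 0, 0, 0], [0.015, 0, 0, 0, 0.001, 0, 0], [0.015, 0, 0, 0, 0.001, 0, 0]]]}}

```text
time: 8.9
ee_pos: [0.4978, 0.2073, 0.3453]
tool_rot: [2.428, 1.991, 0.002]
force: [0.5, 0.2, -8.1]
gripper_width: 0.023
grasp_force: 79.3
```

```bash
sed -i 's/.012\*\*2;K/.004**2;K/' c.py
python3 - <<'E'
from c import *
cycle([-.011,-.003,0,.001,.001],nexec=8)
E
```

```text
pred [ 0.    -0.01  -0.    -0.003  0.008] sd [0.065 0.126 0.012]
t 8.9 th -0.0037372500226708523 phi -0.0019 n 29 slope 0.011 ee [0.4978 0.2073 0.3453]
t 8.95 th -0.0031891861914438565 phi -0.0019 n 29 slope 0.012 ee [0.4978 0.2073 0.3453]
est [-0.0045 -0.0151 -0.0003 -0.0021  0.0021] sd [0.004 0.041 0.01 ] u -0.002
dphi [0.01, 0.0, -0.003, -0.003, -0.002, -0.001, -0.0, 0.0] sum 0.001 th path [-0.005 -0.004 -0.003 -0.003 -0.002 -0.002 -0.002 -0.002] end [-0.002 -0.002 -0.    -0.001 -0.   ]
```

>>> {"name": "jog_arm", "arguments": {"commands": [[[0.015, 0, 0, 0, 0.01, 0, 0], [0.015, 0, 0, 0, 0, 0, 0], [0.015, 0, 0, 0, -0.003, 0, 0], [0.015, 0, 0, 0, -0.003, 0, 0], [0.015, 0, 0, 0, -0.002, 0, 0], [0.015, 0, 0, 0, -0.001, 0, 0], [0.015, 0, 0, 0, 0, 0, 0], [0.015, 0, 0, 0, 0, 0, 0]]]}}

```text
time: 10.0
ee_pos: [0.4977, 0.2073, 0.3453]
tool_rot: [2.429, 1.991, 0.001]
force: [-0.6, -0.2, -9.0]
gripper_width: 0.0234
grasp_force: 79.3
```

Run:
```python
from c import *
cycle([.01,0,-.003,-.003,-.002,-.001,0,0],nexec=8)
```

```text
pred [-0.002 -0.002 -0.    -0.001 -0.   ] sd [0.092 0.168 0.01 ]
t 10.0 th -0.03749148959862185 phi -0.001 n 29 slope 0.011 ee [0.4977 0.2073 0.3453]
t 10.05 th -0.043988634930569995 phi -0.001 n 29 slope 0.01 ee [0.4978 0.2073 0.3453]
est [-0.0467 -0.0833  0.0036 -0.001  -0.    ] sd [0.004 0.029 0.005] u -0.001
dphi [0.07, 0.005, -0.023, -0.025, -0.017, -0.008, -0.002, 0.001] sum 0.001 th path [-0.049 -0.04  -0.029 -0.019 -0.012 -0.006 -0.003 -0.001] end [-0.001  0.013  0.004 -0.     0.003]
```

>>> {"name": "jog_arm", "arguments": {"commands": [[[0.015, 0, 0, 0, 0.07, 0, 0], [0.015, 0, 0, 0, 0.005, 0, 0], [0.015, 0, 0, 0, -0.023, 0, 0], [0.015, 0, 0, 0, -0.025, 0, 0], [0.015, 0, 0, 0, -0.017, 0, 0], [0.015, 0, 0, 0, -0.008, 0, 0]]]}}

```text
time: 10.85
ee_pos: [0.4973, 0.2075, 0.3456]
tool_rot: [-2.429, -1.992, -0.0]
force: [-0.2, 0.1, -8.8]
gripper_width: 0.0231
grasp_force: 79.6
```

Run:
```python
from c import *
cycle([.07,.005,-.023,-.025,-.017,-.008],nexec=6)
```

```text
pred [-0.006  0.034  0.004  0.007 -0.078] sd [0.035 0.071 0.005]
t 10.85 th 0.020439177387413965 phi -0.0001 n 29 slope -0.003 ee [0.4973 0.2075 0.3456]
t 10.9 th 0.022708608287849145 phi -0.0001 n 28 slope -0.01 ee [0.4974 0.2075 0.3456]
est [ 0.0274  0.0808  0.0016  0.002  -0.0195] sd [0.004 0.028 0.004] u 0.001
dphi [-0.052, 0.002, 0.018, 0.018, 0.011, 0.005] sum 0.002 th path [0.031 0.025 0.018 0.012 0.006 0.003] end [ 0.003 -0.025  0.002 -0.     0.049]
```

>>> {"name": "jog_arm", "arguments": {"commands": [[[0.015, 0, 0, 0, -0.045, 0, 0], [0.015, 0, 0, 0, 0.002, 0, 0], [0.015, 0, 0, 0, 0.018, 0, 0], [0.015, 0, 0, 0, 0.016, 0, 0], [0.015, 0, 0, 0, 0.01, 0, 0], [0.015, 0, 0, 0, 0.003, 0, 0]]]}}

```text
time: 11.7
ee_pos: [0.498, 0.2072, 0.3452]
tool_rot: [-2.427, -1.989, 0.006]
force: [0.5, 0.4, -9.2]
gripper_width: 0.0228
grasp_force: 79.5
```

```bash
sed -i 's/TAU=.04/TAU=.025/' c.py
python3 - <<'E'
from c import *
cycle([-.045,.002,.018,.016,.01,.003],nexec=6)
E
```

```text
pred [0.016 0.009 0.002 0.004 0.027] sd [0.032 0.065 0.004]
t 11.7 th -0.004231576421148275 phi 0.0055 n 29 slope 0.011 ee [0.498  0.2072 0.3452]
t 11.75 th -0.003847682604436087 phi 0.0054 n 28 slope 0.008 ee [0.498  0.2072 0.3452]
est [-0.0057 -0.023   0.0027  0.0049  0.0024] sd [0.004 0.027 0.003] u 0.005
dphi [0.01, -0.001, -0.004, -0.004, -0.003, -0.001] sum -0.003 th path [-0.006 -0.005 -0.004 -0.003 -0.002 -0.002] end [-0.002  0.001  0.003  0.002 -0.009]
```

>>> {"name": "jog_arm", "arguments": {"commands": [[[0.015, 0, 0, 0, 0.01, 0, 0.008], [0.015, 0, 0, 0, -0.001, 0, 0.01], [0.015, 0, 0, 0, -0.004, 0, 0.012], [0.015, 0, 0, 0, -0.004, 0, 0.012], [0.015, 0, 0, 0, -0.003, 0, 0.01], [0.015, 0, 0, 0, -0.001, 0, 0.006]]]}}

```text
time: 12.55
ee_pos: [0.4977, 0.2074, 0.3453]
tool_rot: [-2.486, -1.919, 0.002]
force: [0.2, 0.0, -7.9]
gripper_width: 0.0228
grasp_force: 79.5
```

Run:
```python
from c import *
cycle([.01,-.001,-.004,-.004,-.003,-.001],nexec=6)
s=get_state();M=R.from_rotvec(s["tool_rot"]).as_matrix();print("yaw",np.degrees(np.arctan2(M[1,1],M[0,1])), (M.T@(np.array([.543,-.163,s["ee_pos"][2]])-s["ee_pos"])).round(4))
im=capture("top");cv2.imwrite("pics/t7.png",im[:,:,::-1])
```

```text
pred [-0.002  0.001  0.003  0.002 -0.009] sd [0.031 0.062 0.003]
t 12.55 th 0.00751019866359314 phi 0.0019 n 32 slope 0.013 ee [0.4977 0.2074 0.3453]
t 12.6 th 0.009176307274775494 phi 0.0019 n 32 slope 0.016 ee [0.4977 0.2074 0.3454]
est [ 0.0098  0.021   0.0022  0.002  -0.0008] sd [0.004 0.027 0.003] u 0.002
dphi [-0.015, 0.0, 0.005, 0.005, 0.003, 0.002] sum 0.0 th path [ 0.01   0.008  0.005  0.003  0.001 -0.   ] end [-0.    -0.01   0.002  0.001  0.016]
yaw -14.637995015919657 [-3.469e-01  1.374e-01 -1.000e-04]
```

```bash
python3 - <<'E'
t=open("c.py").read()
t=t.replace("def step(x,u,stop=False):","def step(x,u,stop=False,ap=0):").replace("+MH*L*a)/I","+MH*L*a-MH*ap)/I")
t=t.replace("def run(x,u0,du,pause=0,stop=False,P=None,F=None):\n    xs=[]\n    for d in list(du)+[None]:",
"""def run(x,u0,du,pause=0,stop=False,P=None,F=None,dy=()):
    xs=[]; p=vp=pc=0.; dy=list(dy)+[0]*(len(du)+1-len(dy))
    for d,y in zip(list(du)+[None],dy):""")
t=t.replace("            x=step(x,u,stop)","            pc+=y/n if d is not None else 0; ap=(pc-p)/TAU**2-2*vp/TAU; vp+=ap*dt; p+=vp*dt\n            x=step(x,u,stop,ap)")
t=t.replace("lim=.07,ulim=.32):","lim=.07,ulim=.32,dy=()):").replace("run(x,u0,du[:nexec],gap,stop)","run(x,u0,du[:nexec],gap,stop,dy=dy)")
t=t.replace("wrist=False,bias=0.,**kw","dy0=(),**kw").replace("False,P,F)\n    print(\"pred","False,P,F,dy0)\n    print(\"pred").replace("run(x,u,r); print","run(x,u,r,dy=kw.get('dy',())); print")
open("c.py","w").write(t)
E
python3 - <<'E'
from c import *
cycle([],nlook=1,nexec=8,dy=np.array([2,5,7,8,8,7,5,2])/1000)
E
```

```text
pred [ 0.011  0.021  0.002  0.002 -0.   ] sd [0.005 0.029 0.003]
t 12.7 th 0.011388407769591399 phi 0.002 n 32 slope 0.018 ee [0.4977 0.2073 0.3453]
est [ 0.0123  0.0232  0.0022  0.002  -0.0001] sd [0.004 0.027 0.003] u 0.002
dphi [-0.005, 0.007, 0.006, 0.001, -0.004, -0.007, -0.007, -0.006] sum -0.015 th path [ 0.012  0.009  0.006  0.003  0.001 -0.    -0.     0.001] end [ 0.001  0.011  0.002 -0.011 -0.048]
```

>>> {"name": "jog_arm", "arguments": {"commands": [[[0.015, -0.005, 0.002, 0, -0.005, 0, 0], [0.015, -0.013, 0.005, 0, 0.007, 0, 0], [0.015, -0.018, 0.007, 0, 0.006, 0, 0], [0.015, -0.019, 0.008, 0, 0.001, 0, 0], [0.015, -0.019, 0.008, 0, -0.004, 0, 0], [0.015, -0.018, 0.007, 0, -0.007, 0, 0], [0.015, -0.013, 0.005, 0, -0.007, 0, 0], [0.015, -0.005, 0.002, 0, -0.006, 0, 0]]]}}

```text
time: 13.75
ee_pos: [0.5126, 0.0889, 0.3452]
tool_rot: [2.479, 1.913, 0.013]
force: [0.3, 0.6, -8.8]
gripper_width: 0.0231
grasp_force: 79.6
```

Run:
```python
from c import *
y=np.array([2,5,7,8,8,7,5,2])/1000
cycle([-.005,.007,.006,.001,-.004,-.007,-.007,-.006],dy0=y,nexec=8,dy=y)
```

```text
pred [ 0.001  0.011  0.002 -0.011 -0.048] sd [0.048 0.083 0.003]
t 13.75 th -0.02433398153332874 phi -0.0133 n 34 slope 0.005 ee [0.5126 0.0889 0.3452]
t 13.8 th -0.02502695461814798 phi -0.0137 n 34 slope 0.009 ee [0.5126 0.0887 0.3452]
est [-0.0277 -0.0489  0.0029 -0.0128 -0.0046] sd [0.004 0.027 0.003] u -0.013
dphi [0.06, 0.012, -0.011, -0.018, -0.018, -0.014, -0.009, -0.005] sum -0.003 th path [-0.027 -0.021 -0.016 -0.012 -0.009 -0.006 -0.005 -0.002] end [-0.002  0.013  0.003 -0.014 -0.042]
```

>>> {"name": "jog_arm", "arguments": {"commands": [[[0.015, -0.005, 0.002, 0, 0.06, 0, 0], [0.015, -0.013, 0.005, 0, 0.012, 0, 0], [0.015, -0.018, 0.007, 0, -0.011, 0, 0], [0.015, -0.019, 0.008, 0, -0.018, 0, 0], [0.015, -0.019, 0.008, 0, -0.018, 0, 0], [0.015, -0.018, 0.007, 0, -0.014, 0, 0], [0.015, -0.013, 0.005, 0, -0.009, 0, 0], [0.015, -0.005, 0.002, 0, -0.005, 0, 0]]]}}

```text
time: 14.85
ee_pos: [0.5272, -0.0287, 0.3439]
tool_rot: [2.477, 1.911, 0.015]
force: [1.0, 0.6, -8.2]
gripper_width: 0.0226
grasp_force: 79.6
```

Run:
```python
from c import *
y=np.array([2,5,7,8,8,7,5,2])/1000
cycle([.06,.012,-.011,-.018,-.018,-.014,-.009,-.005],dy0=y,nexec=8,dy=y)
im=capture("top");cv2.imwrite("pics/t8.png",im[:,:,::-1])
```

```text
pred [-0.002  0.013  0.003 -0.014 -0.042] sd [0.047 0.081 0.003]
t 14.85 th 0.0021765672438308938 phi -0.0162 n 30 slope -0.003 ee [ 0.5272 -0.0287  0.3439]
t 14.9 th 0.006905643049537157 phi -0.0164 n 31 slope 0.009 ee [ 0.5273 -0.0289  0.3439]
est [ 0.0057  0.0075  0.0026 -0.0159 -0.0039] sd [0.004 0.027 0.003] u -0.016
dphi [0.014, 0.013, 0.006, -0.002, -0.007, -0.009, -0.008, -0.006] sum 0.001 th path [ 0.006  0.004  0.001 -0.001 -0.003 -0.005 -0.005 -0.005] end [-0.005 -0.002  0.003 -0.013 -0.049]
```

>>> {"name": "jog_arm", "arguments": {"commands": [[[0.015, -0.005, 0.002, 0, 0.014, 0, 0], [0.015, -0.013, 0.005, 0, 0.013, 0, 0], [0.015, -0.018, 0.007, 0, 0.006, 0, 0], [0.015, -0.019, 0.008, 0, -0.002, 0, 0], [0.015, -0.019, 0.008, 0, -0.007, 0, 0], [0.015, -0.018, 0.007, 0, -0.009, 0, 0], [0.015, -0.013, 0.005, 0, -0.008, 0, 0], [0.015, -0.005, 0.002, 0, -0.006, 0, 0]]]}}

```text
time: 16.0
ee_pos: [0.542, -0.1462, 0.3436]
tool_rot: [2.478, 1.912, 0.014]
force: [-0.3, 0.4, -8.8]
gripper_width: 0.0231
grasp_force: 79.6
```

Run:
```python
from c import *
y=np.array([2,5,7,8,8,7,5,2])/1000
cycle([.014,.013,.006,-.002,-.007,-.009,-.008,-.006],dy0=y,nexec=6)
s=get_state();P=camera_params("wrist");im=capture("wrist");cv2.imwrite("pics/w9.png",im[:,:,::-1])
t=capture("top");cv2.imwrite("pics/t9.png",t[:,:,::-1])
np.save("w9.npy",np.c_[P["R"],P["t"]]);print(s["ee_pos"],s["tool_rot"])
o=np.zeros((480,800,3),np.uint8);o[:,:430]=im[:,130:560,::-1];o[:360,440:800]=cv2.resize(t[200:320,255:375,::-1],None,fx=3,fy=3)
cv2.imwrite("pics/v9.png",o)
```

```text
pred [-0.005  0.008  0.003 -0.014 -0.018] sd [0.05  0.085 0.003]
t 16.0 th -0.021747909210888396 phi -0.015 n 32 slope 0.001 ee [ 0.542  -0.1462  0.3436]
t 16.05 th -0.023493556447045823 phi -0.0155 n 32 slope 0.009 ee [ 0.542  -0.1464  0.3436]
est [-0.0252 -0.0448  0.003  -0.015  -0.0012] sd [0.004 0.027 0.003] u -0.015
dphi [0.045, 0.006, -0.009, -0.011, -0.008, -0.004] sum 0.019 th path [-0.025 -0.019 -0.014 -0.009 -0.005 -0.002] end [-0.002  0.02   0.003  0.005 -0.034]
[ 0.54193424 -0.14565863  0.34365215] [2.47721009 1.91240755 0.01391004]
```

View pics/v9.png

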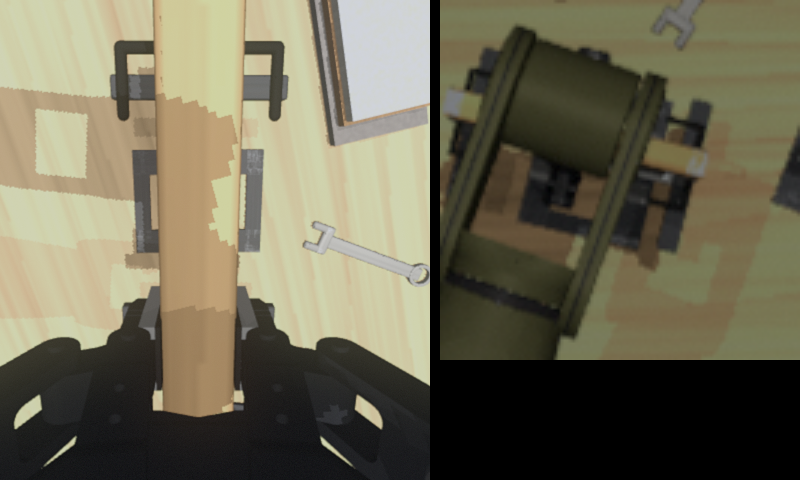

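In the wrist view the rack spans crop columns 133–263 and rows 150–252. The far carrier foot is at crop columns 110–288, row 87. I'll measure both in the tool frame.

Run:
```python
from h import *
im=cv2.imread("pics/w9.png")[:,:,::-1];A=np.load("w9.npy");P=dict(R=A[:,:3],t=A[:,3],intrinsics=camera_params("wrist")["intrinsics"])
ee=np.array([0.54193424,-0.14565863,0.34365215]);M=R.from_rotvec([2.47721009,1.91240755,0.01391004]).as_matrix()
g=im.astype(int);S=g.max(2)-g.min(2)
def edges(v,u0,u1):
    r=S[v,u0:u1].astype(float);m=r<30;i=np.nonzero(m)[0]
    return u0+i.min(),u0+i.max()+1
for v in(80,87,93): print("foot",v,edges(v,225,435))
L=[];Rr=[]
for v in range(160,245,12):
    e=edges(v,255,402);L.append((e[0],v));Rr.append((e[1],v))
print(L,Rr)
W=lambda q,z:ray("wrist",q,z,P)
tl=lambda X:M.T@(X-ee)
l=np.array([W(q,.006) for q in L]);r=np.array([W(q,.006) for q in Rr])
yl=np.polyfit(l[:,0],l[:,1],1);ang=lambda a:np.degrees(np.arctan2(*(a[-1]-a[0])[[1,0]]))
print("L dir",ang(l),"R dir",ang(r),"tool x dir",np.degrees(np.arctan2(M[1,0],M[0,0])))
c=np.median((l+r)/2,axis=0);print("mid",c,"width",np.median(np.linalg.norm(l-r,axis=1)),"mid in tool",[tl((a+b)/2).round(4)[1] for a,b in zip(l,r)])
# top & bottom strip edges along columns
for u in(270,388):
    col=np.nonzero(S[120:280,u]<30)[0]+120;print("col",u,col.min(),col.max()+1,[W((u,k),.006)[:2].round(4) for k in(col.min(),col.max()+1)])
print("foot ends tool",[tl(W(q,ee[2]-.214+.012)).round(4) for q in((edges(87,225,435)[0],87),(edges(87,225,435)[1],87))])
print("yaw tool y",np.degrees(np.arctan2(M[1,1],M[0,1])))
xh=np.array([np.cos(np.radians(-14.6)),np.sin(np.radians(-14.6))]);print("rack ctr expected y-offset at ground, pivot x",)
```

```text
foot 80 (np.int64(240), np.int64(418))
foot 87 (np.int64(241), np.int64(418))
foot 93 (np.int64(241), np.int64(418))
[(np.int64(263), 160), (np.int64(263), 172), (np.int64(264), 184), (np.int64(265), 196), (np.int64(265), 208), (np.int64(265), 220), (np.int64(266), 232), (np.int64(267), 244)] [(np.int64(394), 160), (np.int64(393), 172), (np.int64(393), 184), (np.int64(392), 196), (np.int64(392), 208), (np.int64(391), 220), (np.int64(391), 232), (np.int64(390), 244)]
L dir -104.44558530385257 R dir -104.93903405293419 tool x dir 75.33618155130638
mid [ 0.54480333 -0.15828792  0.006     ] width 0.15934867374781436 mid in tool [np.float64(0.0009), np.float64(0.0003), np.float64(0.0009), np.float64(0.0009), np.float64(0.0009), np.float64(0.0003), np.float64(0.0009), np.float64(0.0009)]
col 270 150 253 [array([ 0.4925, -0.079 ]), array([ 0.4547, -0.2031])]
col 388 149 253 [array([ 0.6306, -0.1141]), array([ 0.6024, -0.2426])]
foot ends tool [array([ 0.1073, -0.072 ,  0.2009]), array([0.1074, 0.0752, 0.2031])]
yaw tool y -14.663540347320103
rack ctr expected y-offset at ground, pivot x
```

Run:
```python
from c import *
cycle([],nlook=2,nexec=6,dy=np.array([.3,.8,1.2,1.2,.7,.3])/1000)
```

```text
pred [-0.031 -0.069  0.003 -0.015 -0.   ] sd [0.006 0.031 0.003]
t 16.2 th -0.02467667158362764 phi -0.0148 n 32 slope 0.004 ee [ 0.542  -0.1448  0.3437]
t 16.25 th -0.029120854635382977 phi -0.0149 n 32 slope 0.007 ee [ 0.542  -0.1448  0.3437]
est [-0.0328 -0.0733  0.0025 -0.015  -0.    ] sd [0.004 0.025 0.003] u -0.015
dphi [0.061, 0.007, -0.014, -0.018, -0.014, -0.007] sum 0.015 th path [-0.033 -0.026 -0.02  -0.014 -0.009 -0.005] end [-0.005  0.023  0.003  0.003 -0.059]
```

>>> {"name": "jog_arm", "arguments": {"commands": [[[0.015, -0.001, 0.0003, 0.003, 0.061, 0, 0], [0.015, -0.003, 0.0008, 0.006, 0.007, 0, 0], [0.015, -0.004, 0.0012, 0.007, -0.014, 0, 0], [0.015, -0.004, 0.0012, 0.007, -0.018, 0, 0], [0.015, -0.003, 0.0007, 0.006, -0.014, 0, 0], [0.015, -0.001, 0.0003, 0.003, -0.007, 0, 0]]]}}

```text
time: 17.05
ee_pos: [0.5409, -0.1618, 0.3109]
tool_rot: [2.487, 1.92, -0.0]
force: [0.2, -0.9, -8.7]
gripper_width: 0.0232
grasp_force: 79.6
```

Run:
```python
from c import *
cycle([.061,.007,-.014,-.018,-.014,-.007],dy0=np.array([.3,.8,1.2,1.2,.7,.3])/1000,nlook=2,nexec=6)
s=get_state();M=R.from_rotvec(s["tool_rot"]).as_matrix();d=np.array([.545,-.160])-s["ee_pos"][:2]
print("to rack x_c",d@[.967,-.253]-.0016,"y_c",d@[.253,.967]-.0023,"z",s["ee_pos"][2]-.2164,"roll",M[2,0],"yaw",np.degrees(np.arctan2(M[1,1],M[0,1])))
```

```text
pred [-0.005  0.023  0.003  0.003 -0.059] sd [0.03  0.058 0.003]
t 17.05 th 0.003497018548891985 phi 0.0001 n 33 slope 0.008 ee [ 0.5409 -0.1618  0.3109]
t 17.1 th 0.004259689062295159 phi 0.0001 n 33 slope 0.0 ee [ 0.5409 -0.1618  0.3108]
est [ 0.0065  0.0344  0.0023  0.0002 -0.0055] sd [0.004 0.027 0.002] u 0.0
dphi [-0.014, 0.001, 0.005, 0.005, 0.004, 0.002] sum 0.003 th path [0.008 0.007 0.005 0.003 0.002 0.001] end [ 0.001 -0.005  0.002  0.002  0.017]
to rack x_c 0.0018673905227129738 y_c 0.000384530512010674 z 0.09469385652644904 roll -0.0003885034611881971 yaw -14.649841519320042
```

```bash
cat >> c.py <<'E'
def rackrel():
    s=get_state();P=camera_params("wrist");im=capture("wrist");ee=s["ee_pos"];M=R.from_rotvec(s["tool_rot"]).as_matrix()
    g=im.astype(int);S=g.max(2)-g.min(2);z=ee[2]-.2164
    xh=np.array([M[0,1],M[1,1]]);xh/=np.linalg.norm(xh)
    def row(v,u0,u1,zz):
        i=np.nonzero(S[v,u0:u1]<30)[0]; a,b=u0+i.min(),u0+i.max()+1
        A=ray("wrist",(a,v),zz,P);B=ray("wrist",(b,v),zz,P);return ((A+B)/2-ee)[:2]@xh,np.linalg.norm(A-B),a,b
    f=[row(v,225,435,z+.012) for v in(82,86,90)];print("foot",np.round(f,4).tolist())
    r=[row(v,250,410,.006) for v in range(150,240,15)];print("rack",np.round(r,4).tolist())
    print("rack-foot x_c",np.median([a[0] for a in r])-np.median([a[0] for a in f]))
E
python3 - <<'E'
from c import *
rackrel()
cycle([],nlook=1,nexec=8,dy=np.array([.1,.3,.4,.4,.2,.1,0,0])/1000)
E
```

```text
foot [[0.0008, 0.1486, 240.0, 418.0], [0.0012, 0.1481, 241.0, 418.0], [0.0012, 0.1485, 241.0, 418.0]]
rack [[0.0022, 0.1598, 259.0, 401.0], [0.0022, 0.1591, 260.0, 400.0], [0.0022, 0.1585, 261.0, 399.0], [0.0028, 0.1589, 262.0, 399.0], [0.0023, 0.1594, 262.0, 398.0], [0.0029, 0.1598, 263.0, 398.0]]
rack-foot x_c 0.0010232338541971645
pred [ 0.008  0.032  0.002  0.    -0.001] sd [0.005 0.029 0.003]
t 17.2 th 0.010392194322882445 phi 0.0 n 32 slope 0.002 ee [ 0.5412 -0.1617  0.3115]
est [ 0.0112  0.0355  0.0021  0.     -0.0004] sd [0.004 0.026 0.002] u 0.0
dphi [-0.018, 0.001, 0.007, 0.007, 0.004, 0.002, 0.001, -0.0] sum 0.004 th path [0.012 0.01  0.007 0.005 0.003 0.002 0.002 0.003] end [0.003 0.005 0.002 0.004 0.   ]
```

>>> {"name": "jog_arm", "arguments": {"commands": [[[0.015, 0, 0.0001, 0.004, -0.018, 0, 0], [0.015, 0, 0.0003, 0.007, 0.001, 0, 0], [0.015, 0, 0.0003, 0.008, 0.007, 0, 0], [0.015, 0, 0.0003, 0.008, 0.007, 0, 0], [0.015, 0, 0.0002, 0.008, 0.004, 0, 0], [0.015, 0, 0, 0.008, 0.002, 0, 0], [0.015, 0, 0, 0.007, 0.001, 0, 0], [0.015, 0, 0, 0.005, 0, 0, 0]]]}}

```text
time: 18.25
ee_pos: [0.5427, -0.1621, 0.2559]
tool_rot: [-2.484, -1.918, 0.005]
force: [0.6, 0.1, -8.5]
gripper_width: 0.0233
grasp_force: 79.6
```

Run:
```python
from c import *
cycle([-.018,.001,.007,.007,.004,.002,.001,0],dy0=np.array([.1,.3,.3,.3,.2,0,0,0])/1000,nlook=1,nexec=6)
rackrel()
cycle([],nlook=1,nexec=8)
s=get_state();print(s["force"])
```

```text
pred [0.003 0.005 0.002 0.004 0.   ] sd [0.046 0.079 0.003]
t 18.25 th -0.01452886928208786 phi 0.0045 n 25 slope 0.009 ee [ 0.5427 -0.1621  0.2559]
est [-0.0156 -0.024   0.0026  0.004   0.0001] sd [0.004 0.027 0.002] u 0.004
dphi [0.02, -0.001, -0.007, -0.007, -0.005, -0.002] sum -0.002 th path [-0.015 -0.012 -0.009 -0.006 -0.004 -0.003] end [-0.003  0.007  0.003  0.003 -0.017]
foot [[-0.0003, 0.1485, 240.0, 418.0], [-0.0003, 0.1489, 240.0, 418.0], [0.0002, 0.1485, 241.0, 418.0]]
rack [[0.0006, 0.1576, 250.0, 410.0], [0.0006, 0.1591, 250.0, 410.0], [0.0007, 0.1587, 251.0, 409.0], [0.0012, 0.1593, 252.0, 409.0], [0.0012, 0.1589, 253.0, 408.0], [0.0007, 0.1595, 253.0, 407.0]]
rack-foot x_c 0.0009230832139591749
pred [-0.017 -0.025  0.003  0.004  0.   ] sd [0.005 0.029 0.002]
t 18.35 th -0.011995158858652662 phi 0.0054 n 25 slope 0.01 ee [ 0.5425 -0.1619  0.2557]
est [-0.0145 -0.0151  0.0023  0.004   0.    ] sd [0.004 0.027 0.002] u 0.004
dphi [0.017, -0.001, -0.006, -0.006, -0.004, -0.002, -0.0, 0.0] sum -0.002 th path [-0.013 -0.01  -0.007 -0.005 -0.003 -0.001  0.     0.001] end [ 0.001  0.006  0.002  0.002 -0.   ]
[-1.00785693 -0.7321768  -8.97950639]
```

>>> {"name": "jog_arm", "arguments": {"commands": [[[0.015, 0, 0, 0.003, 0.017, 0, 0], [0.015, 0, 0, 0.005, -0.001, 0, 0], [0.015, 0, 0, 0.005, -0.006, 0, 0], [0.015, 0, 0, 0.005, -0.006, 0, 0], [0.015, 0, 0, 0.005, -0.004, 0, 0], [0.015, 0, 0, 0.004, -0.002, 0, 0], [0.015, 0, 0, 0.002, -0.001, 0, 0], [0.015, 0, 0, 0.001, 0, 0, 0]]]}}

```text
time: 19.4
ee_pos: [0.5425, -0.162, 0.2265]
tool_rot: [-2.486, -1.92, 0.002]
force: [0.3, -0.4, -9.1]
gripper_width: 0.0232
grasp_force: 79.6
```

Run:
```python
from c import *
cycle([.017,-.001,-.006,-.006,-.004,-.002,-.001,0],nlook=2,nexec=6)
s=get_state();M=R.from_rotvec(s["tool_rot"]).as_matrix();print(s["force"],s["wrist_torque"],s["ee_pos"],"phi comp",M[2,1],"roll",M[2,0])
```

```text
pred [ 0.     0.003  0.002  0.001 -0.   ] sd [0.047 0.08  0.003]
t 19.4 th -0.011097949197353815 phi 0.001 n 25 slope 0.005 ee [ 0.5425 -0.162   0.2265]
t 19.45 th -0.012689632586065163 phi 0.001 n 25 slope 0.002 ee [ 0.5425 -0.1621  0.2264]
est [-0.0133 -0.0211  0.0026  0.001  -0.    ] sd [0.004 0.027 0.002] u 0.001
dphi [0.019, 0.0, -0.006, -0.006, -0.004, -0.002] sum 0.001 th path [-0.013 -0.01  -0.007 -0.005 -0.004 -0.002] end [-0.002  0.006  0.003  0.003 -0.017]
[ 0.11999116 -0.54442099 -9.75807966] [-0.07962254 -0.00083421 -0.02305185] [ 0.54253818 -0.1620428   0.22658596] phi comp -0.0009107794119300986 roll -0.0005142675160107443
```

>>> {"name": "jog_arm", "arguments": {"commands": [[[0.015, 0, 0, 0.002, 0.015, 0, 0], [0.015, 0, 0, 0.002, 0, 0, 0], [0.015, 0, 0, 0.002, -0.005, 0, 0], [0.015, 0, 0, 0.0015, -0.005, 0, 0], [0.015, 0, 0, 0.001, -0.004, 0, 0], [0.015, 0, 0, 0.0005, -0.002, 0, 0]]]}}

```text
time: 20.25
ee_pos: [0.5423, -0.162, 0.2175]
tool_rot: [2.486, 1.92, -0.001]
force: [0.4, -0.1, -8.5]
gripper_width: 0.023
grasp_force: 79.7
```

Run:
```python
from c import *
cycle([.015,0,-.005,-.005,-.004,-.002],nlook=1,nexec=6)
s=get_state();M=R.from_rotvec(s["tool_rot"]).as_matrix();print(s["force"],s["ee_pos"],"phi comp",M[2,1])
```

```text
pred [-0.013 -0.016  0.003  0.001 -0.017] sd [0.03  0.059 0.003]
t 20.25 th -0.010221748724682254 phi -0.0001 n 24 slope 0.01 ee [ 0.5423 -0.162   0.2175]
est [-0.0109 -0.0138  0.0025  0.0002 -0.006 ] sd [0.004 0.026 0.002] u 0.0
dphi [0.015, 0.001, -0.004, -0.005, -0.003, -0.002] sum 0.002 th path [-0.01  -0.008 -0.006 -0.004 -0.002 -0.001] end [-0.001  0.006  0.003  0.003 -0.016]
[ 0.10498275 -0.41706075 -9.09366262] [ 0.54229429 -0.16196968  0.21747155] phi comp 8.50267242219697e-05
```

>>> {"name": "jog_arm", "arguments": {"commands": [[[0.015, 0, 0, 0.0006, 0, 0, 0], [0.015, 0, 0, 0.0006, 0, 0, 0], [0.015, 0, 0, 0.0004, 0, 0, 0], [0.015, 0, 0, 0, 0, 0, 0]]]}}

```text
time: 20.8
ee_pos: [0.5425, -0.1621, 0.2163]
tool_rot: [2.486, 1.92, -0.0]
force: [-0.7, 0.3, -7.0]
gripper_width: 0.0231
grasp_force: 79.9
```

>>> {"name": "jog_arm", "arguments": {"commands": [[[0.015, 0, 0, 0.0004, 0, 0, 0], [0.015, 0, 0, 0.0004, 0, 0, 0], [0.015, 0, 0, 0, 0, 0, 0]]]}}

```text
time: 21.18
ee_pos: [0.5428, -0.1624, 0.2162]
tool_rot: [2.485, 1.919, -0.0]
force: [-1.0, -2.0, -2.1]
gripper_width: 0.0229
grasp_force: 80.5
```

>>> {"name": "jog_arm", "arguments": {"commands": [[[0.015, 0, 0, 0.0003, 0, 0, 0], [0.026, 0, 0, 0, 0, 0, 0], [0.03, 0, 0, 0, 0, 0, 0], [0.045, 0, 0, 0, 0, 0, 0], [0.06, 0, 0, 0, 0, 0, 0], [0.06, 0, 0, -0.004, 0, 0, 0], [0.06, 0, 0, -0.01, 0, 0, 0]]]}}

```text
time: 22.05
ee_pos: [0.5421, -0.1619, 0.2288]
tool_rot: [-2.486, -1.92, 0.001]
force: [0.4, -0.2, 0.0]
gripper_width: 0.06
grasp_force: 0.0
```

Run:
```python
from h import *
s=get_state();print(s["force"],s["gripper_width"],s["ee_pos"])
im=capture("scene");cv2.imwrite("pics/s10.png",im[:,:,::-1])
cv2.imwrite("pics/v10.png",cv2.resize(im[150:320,260:430,::-1],(600,600),interpolation=cv2.INTER_CUBIC))
```

```text
[ 0.44475271 -0.22719409  0.01542862] 0.06002056646399702 [ 0.54214011 -0.16189812  0.22879238]
```

View pics/v10.png

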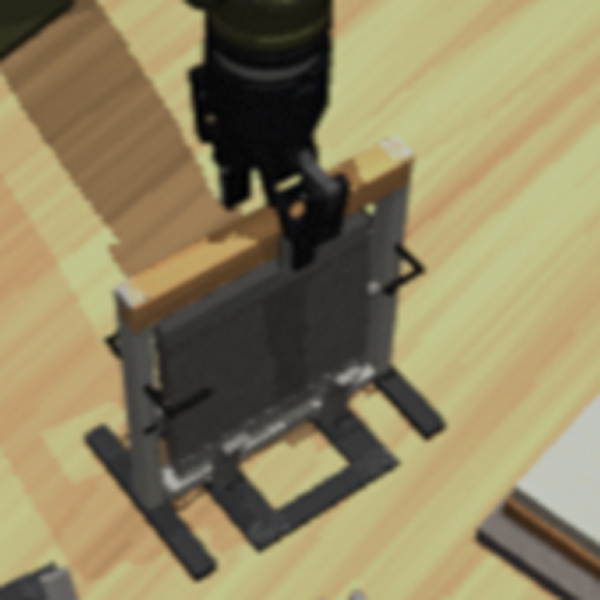

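The carrier stands centred on the rack with both feet on the bench, and the front is upright between the prongs. Next I retreat straight up and check once more.

>>> {"name": "jog_arm", "arguments": {"commands": [[[0.06, 0, 0, -0.015, 0, 0, 0], [0.06, 0, 0, -0.02, 0, 0, 0], [0.06, 0, 0, -0.025, 0, 0, 0], [0.06, 0, 0, -0.025, 0, 0, 0], [0.06, 0, 0, -0.015, 0, 0, 0], [0.06, 0, 0, 0, 0, 0, 0], [0.06, 0, 0, 0, 0, 0, 0], [0.06, 0, 0, 0, 0, 0, 0]]]}}

```text
time: 23.1
ee_pos: [0.5419, -0.1618, 0.3273]
tool_rot: [-2.485, -1.919, 0.003]
force: [0.1, -0.1, -0.4]
gripper_width: 0.0602
grasp_force: 0.0
```

Run:
```python
from h import *
s=get_state();print(s["ee_pos"],s["time"])
f=dict(s);f["ee_pos"]=np.array([.5428,-.1622,.2164]);f["tool_rot"]=np.array([2.485,1.919,0])
for i in range(2):
    im=capture("scene");print(measure(im,f))
a=cv2.imread("pics/s10.png").astype(int);b=im[:,:,::-1].astype(int)
print("feet diff",np.abs(a-b)[260:315,280:390].mean())
print(sign_off())
```

```text
[ 0.54194866 -0.16178103  0.32730803] 23.1
(-0.00537011113021561, -0.0014891752800330954, 48, 0.0028445416467067774)
(-0.00552310195182836, -0.0014891752800330954, 48, 0.004404872037636953)
feet diff 3.1459504132231406
the job is handed in; nothing more can be done
None
```

The job is handed in after about 23 s: the front was balanced in the air for about 4.6 s, the carrier stands released over the rack with both feet on the bench, and the last measured lean of the front was about 0.005 rad.

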